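# Scan a weld coupon's seam with the hand probe and snap the probe back in its clip

### The job

Take the angled hand probe out of its spring clip, lower its tip into the coupon's seam at the end with the two bolt heads, and guide it gently along the bottom, round the bend to the plain end, at a steady 2 to 3 cm a second with the sprung tip lightly pressed. Go in and come out of the seam only at its ends, and leave the discs and the block alone. Then push the probe down into the clip, the same way round, until the side balls snap over it, and let go.

Things in the scene. Friction and masses are not known exactly. Their poses are not given: they have to be found in the camera images.
- probe: Grey rod, 20 mm diameter, 172 mm long, 0.13 to 0.22 kg, with a black flat-sided grip in its middle (60 long, 22 wide across y, 26 high) and a 12 mm steel arm at its front end bent straight down to a sprung brass tip. Origin: grip centre, on the rod's axis; x forward to the tip end, z up. Starts snapped in the clip, level, front towards the clip's +x. Grip it across the flats from above.
- tip (a point): Lowest point of the brass tip, a 7 mm ball on a 6 mm pin; at (95, 0, -62) mm in the probe's frame when free. The steel arm above it ends at z = -48 mm. The tip springs up to 8 mm into the probe along probe z, with 0.7 N at first and 3.5 N at the end, then it is solid.
- plunger (a joint): How far the tip is pushed up into the probe, m: 0 free, 0.008 fully in.
- clip: Fixed: dark base 130 x 75 x 10 mm with two aluminium U posts, 14 mm thick, centred at x = -49 and 49 mm (84 mm free between). Origin: centre of the underside; x along the line of the posts, as the rod lies; z up. Slots open upwards: 21.5 mm wide, floor at z = 70, straight to z = 97, then flared to about 35 mm at the top, z = 111.
- ball0 (a joint): Sprung ball in the post at x = -49 mm, standing 3 mm out of the slot's +y wall at z = 87.5 mm over the clip's underside. Value: travel into the wall, m; 0 out, up to 0.003 as the rod passes. Pushing the rod past both balls, or pulling it out, takes about 6 to 15 N.
- ball1 (a joint): The same for the ball in the post at x = +49 mm.
- seat (a point): Middle of the clip, 80 mm above its underside: where the probe's origin lies when home (up to 8 mm off along the clip's x is fine). A rod not pushed past the balls rests about 14 mm too high.
- coupon: Fixed steel block 200 x 120 x 20 mm (x, y, z); origin: centre of the underside. In its top runs the seam, a groove 14 mm wide and 5 mm deep (floor at z = 15), closed at both ends: 75 mm along +x, then bent 30 degrees towards +y for 72 mm more. Two hexagonal bolt heads, 20 mm across, 5 mm high, stand on top beside its starting end at (-78, 18) and (-78, -46) mm.
- seam0 (a point): Point on the middle of the seam's floor: the bolted end of the seam, 7 mm from the groove's end wall. In the coupon's frame (-75.0, -18.0, 15) mm.
- seam1 (a point): Point on the middle of the seam's floor: 25 mm along. In the coupon's frame (-50.0, -18.0, 15) mm.
- seam2 (a point): Point on the middle of the seam's floor: 50 mm along. In the coupon's frame (-25.0, -18.0, 15) mm.
- seam3 (a point): Point on the middle of the seam's floor: the bend, the corner of the seam's centre line. In the coupon's frame (0.0, -18.0, 15) mm.
- seam4 (a point): Point on the middle of the seam's floor: 24 mm past the bend. In the coupon's frame (20.8, -6.0, 15) mm.
- seam5 (a point): Point on the middle of the seam's floor: 48 mm past the bend. In the coupon's frame (41.6, 6.0, 15) mm.
- seam6 (a point): Point on the middle of the seam's floor: the plain end of the seam, 7 mm from the groove's end wall. In the coupon's frame (62.4, 18.0, 15) mm.
- disc_wide: Loose steel sample disc, 64 mm in diameter, 18 mm high; origin at the centre of its underside. A bystander.
- disc_tall: Loose dark steel sample disc, 48 mm in diameter, 26 mm high; origin at the centre of its underside. A bystander.
- block: Loose wooden block 85 x 50 x 28 mm (x, y, z); origin at the centre of its underside. A bystander.
There are look-alikes about, which are no part of the job. Of the things that look like the probe, the smaller one is meant. Several things look just like the clip: the one meant starts farthest from the robot's base.

How it is judged:
On the way, in this order (a step that is already met when the one before it is completed fails the run):
1. the probe's tip rests in the seam at the bolted end (horizontal distance between tip and seam0 below 0.007 m and z of tip in the frame of coupon below 0.0175 m and value of joint plunger above 0.0003 m), for 0.2 s.
2. the tip has come to 25 mm along in the seam (horizontal distance between tip and seam1 below 0.007 m and z of tip in the frame of coupon below 0.0175 m and value of joint plunger above 0.0003 m).
3. the tip has come to 50 mm along in the seam (horizontal distance between tip and seam2 below 0.007 m and z of tip in the frame of coupon below 0.0175 m and value of joint plunger above 0.0003 m).
4. the tip has come to the bend in the seam (horizontal distance between tip and seam3 below 0.007 m and z of tip in the frame of coupon below 0.0175 m and value of joint plunger above 0.0003 m).
5. the tip has come to 24 mm past the bend in the seam (horizontal distance between tip and seam4 below 0.007 m and z of tip in the frame of coupon below 0.0175 m and value of joint plunger above 0.0003 m).
6. the tip has come to 48 mm past the bend in the seam (horizontal distance between tip and seam5 below 0.007 m and z of tip in the frame of coupon below 0.0175 m and value of joint plunger above 0.0003 m).
7. the tip has come to the plain end of the seam (horizontal distance between tip and seam6 below 0.007 m and z of tip in the frame of coupon below 0.0175 m and value of joint plunger above 0.0003 m), for 0.1 s.
8. the tip has been lifted clear of the coupon (height (world z) of tip above 0.035 m), for 0.1 s.
At the end, for the whole second after the job is handed in: The probe rests released in the clip, snapped home: axis within 3 mm of its seated height and 4 mm of the slot's middle, level and along the slots to within about 3 degrees, upright, tip to the clip's +x side, grip between the posts, both balls sprung out over it (z of probe in the frame of clip between 0.07 and 0.083 m and y of probe in the frame of clip between -0.004 and 0.004 m and x of probe in the frame of clip between -0.02 and 0.02 m and angle between the x axis of probe and the x axis of clip, either way round below 0.06 rad and angle between probe's own z axis and vertical below 0.12 rad and value of joint each of ball0, ball1 below 0.0015 m and linear speed of probe below 0.02 m/s and x of tip in the frame of clip above 0.05 m); the robot touches nothing.
It fails at once if the probe presses on the coupon with more than 10 N (contact force between probe and coupon above 10 N).
It fails at once if the tip rubs along the coupon faster than 8 cm a second (contact force between probe and coupon above 0.3 N and z of tip in the frame of coupon below 0.0175 m and linear speed of probe above 0.08 m/s).
It fails at once if the tip is out of the seam but less than 1 cm above its faces, over the coupon more than 2 cm away from both ends of the seam (x of tip in the frame of coupon between -0.1 and 0.1 m and y of tip in the frame of coupon between -0.06 and 0.06 m and z of tip in the frame of coupon between 0.0185 and 0.03 m and horizontal distance between tip and seam0 above 0.02 m and horizontal distance between tip and seam6 above 0.02 m).
It fails at once if a disc or the wooden block is moved by more than 15 mm (distance of any of disc_wide, disc_tall, block from where it was at the start of the episode above 0.015 m).
It also fails if it takes over 61 s, if anything falls off the work surface, if the arm or the gripper's body presses on something with over 40 N, if the wrist force passes 120 N, or if a joint passes its speed limit or range.

### The arm

A 6-joint arm with a two-finger parallel gripper is mounted at the origin on the work surface. World frame = base frame: x ahead of the robot, y to its left, z up, the work surface at z = 0. Lengths are in m, angles in rad, forces in N, time in s.
With the tool pointing down it reaches from about 0.3 to 0.875 m from the base axis. Payload 6.4 kg.
Tool frame: the origin (TCP) lies midway between the tips of the shut fingers; the grasp point (between the pads) lies 19 mm behind it; z points along the fingers, y is the line along which they close (so a half turn about z gives the same grasp; the last joint's range is limited). The gripper opens to 85 mm and grips with 20 to 120 N. Pads are 22 mm wide; open, the fingers measure 114 mm over their backs; the gripper's body (76 mm by 85 mm) begins 54 mm behind the grasp point. The pads swing forward as they close: fully open they stand 13 mm farther back than shut.
Start: joints at [1.031, 0.181, 1.607, -0, 1.354, -0.206], TCP at [0.188, 0.543, 0.231] pointing down, gripper open.
Joint ranges: [-2.99, 2.99], [-0.89, 2.07], [0.3, 2.58], [-1.14, 4.28], [0, 2.63], [-3.12, 3.12]. Speed limits (rad/s): [2.57, 2.57, 3.01, 3.14, 3.14, 3.14].

### API

Orientations are given as a 3x3 rotation matrix whose columns are the frame's x, y, z axes.
In Python, from rig import readout, cams, ticket gives the robot as it stands. The module is installed in compiled form; this text tells all that it offers.
- The arm moves only by the tool jog_arm, never from a script. Its argument "series" is a list of rows, each an object with "dp": the shift along the tool's x, y, z in mm, a list of three; "delta_rot": the turn, a rotation vector about the tool's x, y, z in rad, a list of three. A call has exactly 10 rows; each row shifts and turns the commanded pose from where the row before left it, along the tool's axes as they then stand; what a row does not reach is not made up. A row lasts 1/10 s, in which the tool goes at most 50 mm and 8.59 degrees, less where a joint would pass 70% of its speed; a pose out of reach is approached as far as the arm can. A call is refused whole if a number of a shift passes 50 or a number of a turn 0.15, either way. A call with a gripper value outside its range is refused whole. "jaw" is the closure, from -1 (fully open) to 1 (shut), so that 0 is half open, set as the call begins (left out, the last holds). The fingers move at their own pace and stop on an object; "newtons" is the grip in N (left out, the last holds). Time passes only in rows, so rows that do not move let the fingers close, or fill a call up. It gives the time, the measured TCP pose, the force, the opening and the grip force at its end, in the units of the state.
- readout.get_obs(): the state, without advancing time (a new reading comes with each control period).
- cams.get_image(name): name is "scene" or "top"; returns a dict with "image" (400x640x3 uint8, red, green, blue), "fx", "fy", "cx", "cy" (pixels), "k1" (the pictures are not rectified: a ray, as slopes to the right and down, at radius r is drawn at 1 + k1 r^2 times it, then the intrinsics apply), "R" (3x3) and "t" (3): a world point X has camera coordinates R X + t. Camera axes: x right, y down, z forward; pixel columns grow to the right and rows downward; lengths in m; the calibration is good to about 2 mm. A picture is of the moment at which its call begins. There is no depth.
- ticket.close_job(): hands the job in; it is judged then, once.
The state is a dict: "t": time; "qpos": joint angles; "qvel": joint speeds; "tau": joint torques, N m; "eef_pos": TCP position; "eef_rot": TCP orientation; "ft_force": force on the tool from outside, world axes, zero at the start; "torque": the same for the moment, N m; "gripper_width": opening from 0.0 (shut) to 1.0 (fully open); "grasp_force": force on a finger pad.
Only numpy, scipy, OpenCV 4.12 (cv2) and the standard library are available. Lean on these libraries where they do the work, as an engineer would, in place of code of your own. Each camera call takes 0.05 s, during which the arm holds its last target. There are 200 camera calls.

## Working session

There is one attempt and no reset: what is moved stays moved. The work goes in short steps, Python scripts to look and compute and a tool call to move; the robot and the scene stay as the last step left them, time stands still between calls to the robot, and variables do not carry over. Pictures are saved under pics/ and viewed, at most 10 in all, crops included, and the job is handed in when it is done.

Besides the shell and the picture viewer there is one more tool, called after ">>>" by a JSON object that holds its "method" and its "body". jog_arm: Moves the arm, as the interface text tells. Its arguments: {"type":"object","properties":{"series":{"type":"array"},"jaw":{"type":"number"},"newtons":{"type":"number"}},"required":["series"]}

```bash
mkdir -p pics; python3 - <<'E'
from rig import readout,cams
import cv2,json
o=readout.get_obs();print({k:o[k] for k in('t','eef_pos','eef_rot','ft_force','gripper_width')})
for n in('scene','top'):
    d=cams.get_image(n);cv2.imwrite(f'pics/{n}0.png',d['image'][:,:,::-1])
    print(n,{k:d[k] for k in d if k!='image'})
E
```

```text
{'t': 0.0, 'eef_pos': array([0.18805482, 0.5427777 , 0.23035751]), 'eef_rot': array([[-9.44825102e-01,  3.27573858e-01, -9.45904521e-04],
       [ 3.27575002e-01,  9.44823883e-01, -1.56485214e-03],
       [ 3.81108530e-04, -1.78836626e-03, -9.99998328e-01]]), 'ft_force': array([-0.62311412, -0.02848845, -0.34604217]), 'gripper_width': 0.9982398459088763}
scene {'fx': 434.4665504213231, 'fy': 434.4665504213231, 'cx': 309.83017550740504, 'cy': 202.74247684144927, 'k1': -0.09089143503904566, 'R': array([[ 0.7784947 ,  0.62741381,  0.01726022],
       [ 0.39113138, -0.46344136, -0.79513417],
       [-0.49087906,  0.62575875, -0.60618787]]), 't': array([-0.43657017, -0.1332451 ,  1.36797345])}
top {'fx': 405.29575179328407, 'fy': 405.29575179328407, 'cx': 328.569475005086, 'cy': 199.68652627607804, 'k1': -0.09015423830657666, 'R': array([[ 0.00177561, -0.99987474,  0.01572712],
       [-0.9871313 , -0.00426735, -0.1598549 ],
       [ 0.15990199, -0.01524089, -0.98701523]]), 't': array([0.04686046, 0.53859993, 1.03071386])}
```

View pics/scene0.png

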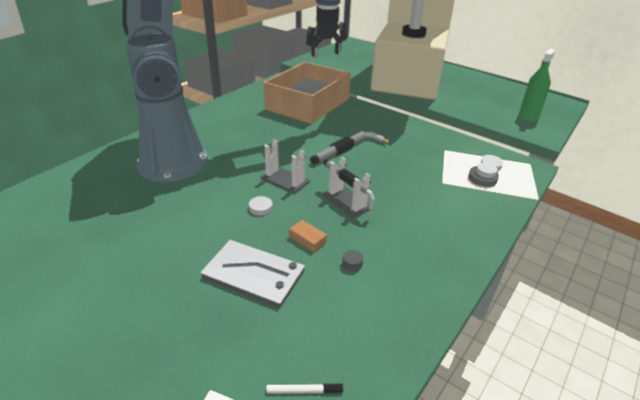

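View pics/top0.png

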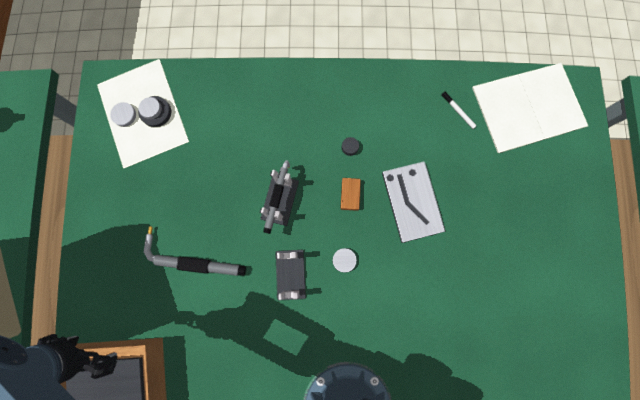

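The scene view shows the smaller probe in the far clip around (350,187), with its front towards (371,205). The coupon is at (253,270), with its bolts on the right. In the top view the clip is at (279,197), the probe's front is at (287,163), and the coupon is at (413,200), with bolts at (390,178) and (412,173).

```bash
cat >h.py <<'E'
import numpy as np,cv2
from rig import readout,cams
def grab(n): return cams.get_image(n)
def K(d): return np.array([[d['fx'],0,d['cx']],[0,d['fy'],d['cy']],[0,0,1.]])
def D(d): return np.array([d['k1'],0,0,0,0.])
def plane(d,px,z):
    px=np.asarray(px,float).reshape(-1,1,2)
    u=cv2.undistortPoints(px,K(d),D(d)).reshape(-1,2)
    r=np.c_[u,np.ones(len(u))]@d['R']; c=-d['R'].T@d['t']
    return c+r*((z-c[2])/r[:,2])[:,None]
def proj(d,X): return cv2.projectPoints(np.asarray(X,float).reshape(-1,1,3),cv2.Rodrigues(d['R'])[0],d['t'],K(d),D(d))[0].reshape(-1,2)
def crop(d,x,y,w,h,s): return cv2.resize(d['image'][y:y+h,x:x+w,::-1],None,fx=s,fy=s,interpolation=cv2.INTER_CUBIC)
E
python3 - <<'E'
from h import *
T=grab('top');S=grab('scene')
a=np.hstack([crop(T,250,150,80,60*5//5+30,5),crop(T,375,155,80,90,5)])
b=np.hstack([crop(S,315,150,80,30,1)[:0]]) if 0 else None
cv2.imwrite('pics/c1.png',a)
b=np.hstack([crop(S,320,150,66,70,6),crop(S,200,235,110,70,3.6363)[:0]]) if 0 else crop(S,320,150,66,70,8)
cv2.imwrite('pics/c2.png',b)
hsv=cv2.cvtColor(T['image'],cv2.COLOR_RGB2HSV)
m=((hsv[...,1]<60)&(hsv[...,2]>90)).astype(np.uint8)
r=np.zeros_like(m);r[150:250,375:455]=m[150:250,375:455]
r=cv2.morphologyEx(r,cv2.MORPH_CLOSE,np.ones((9,9)))
c=max(cv2.findContours(r,0,1)[0],key=cv2.contourArea)
P=plane(T,c.reshape(-1,2).astype(float),.02)[:,:2]
print('coupon rect',cv2.minAreaRect((P*1000).astype(np.float32)))
g=np.zeros_like(m);g[150:250,375:455]=(hsv[150:250,375:455,2]<110)
inn=cv2.drawContours(np.zeros_like(m),[cv2.convexHull(c)],-1,1,-1);inn=cv2.erode(inn,np.ones((5,5)))
g=g*inn
n,l,st,ce=cv2.connectedComponentsWithStats(g)
for i in range(1,n):
    if st[i,4]>8: print(st[i],ce[i],plane(T,ce[i],.02)*1000)
E
```

```text
coupon rect ((540.0302124023438, -182.68643188476562), (202.2967987060547, 124.80876922607422), 14.324474334716797)
[409 170   7   6  27] [412.03703704 172.40740741] [[ 619.36842049 -181.89979145   20.        ]]
[387 175   6   6  28] [389.67857143 177.67857143] [[ 604.0671878  -119.42665844   20.        ]]
[398 175  30  49 206] [409.33980583 200.02912621] [[ 542.18031493 -171.95142829   20.        ]]
```

View pics/c1.png

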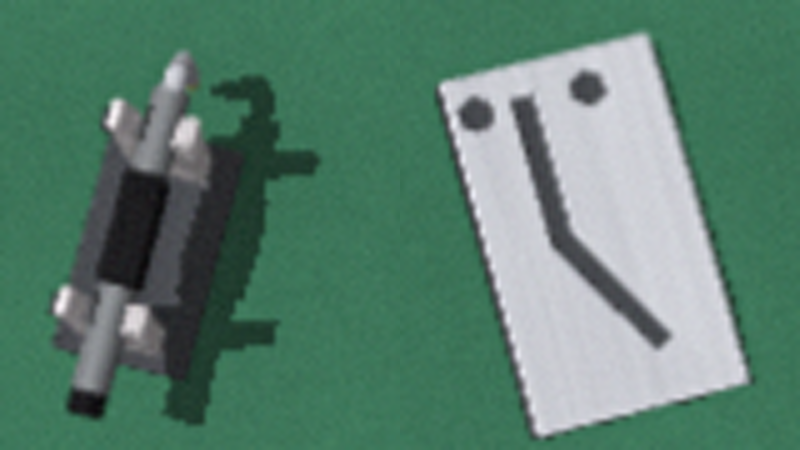

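View pics/c2.png

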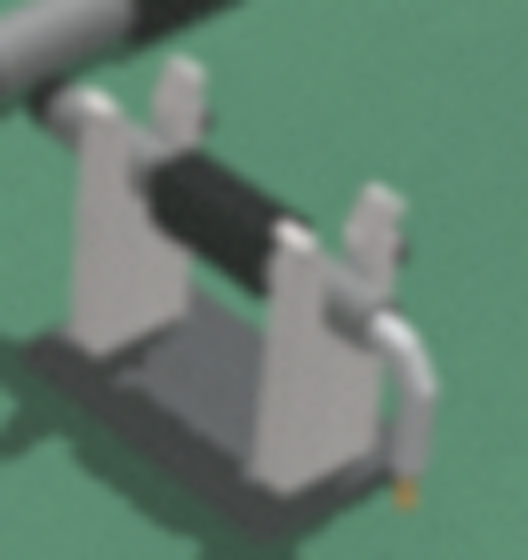

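The crops show the grip's top face from about (271,185) to (278,208) in full-image pixels, with the probe tip forward (+x). The seam's start, bend and end are at about (400,175), (407,203) and (427,223).

```bash
python3 - <<'E'
from h import *
T=grab('top');S=grab('scene')
def dark(d,x,y,w,h,z,thr):
    v=d['image'].max(2);m=np.zeros(v.shape,np.uint8);m[y:y+h,x:x+w]=v[y:y+h,x:x+w]<thr
    n,l,st,ce=cv2.connectedComponentsWithStats(m);i=1+np.argmax(st[1:,4]);return l==i,st[i]
m,st=dark(T,262,180,28,32,0.093,45)
ys,xs=np.nonzero(m);P=plane(T,np.c_[xs,ys],.093)[:,:2]*1000
print('grip top',st,cv2.minAreaRect(P.astype(np.float32)),P.mean(0))
# rod axis ends: rear cap end / front rod from crop picks; axis z=.08 silhouettes
q=np.array([[86,402],[106,290],[145,170],[172,95]])/5+[250,150]
A=plane(T,q,.088)[:,:2]*1000;print('rod pts',A.round(1));v=A[3]-A[0];print('yaw',np.degrees(np.arctan2(v[1],v[0])))
# post tops, z=.111
q=np.array([[117,103],[188,122],[66,290],[138,310]])/5+[250,150]
B=plane(T,q,.111)[:,:2]*1000;print('posts',B.round(1),B.mean(0));v=B[:2].mean(0)-B[2:].mean(0);print(np.degrees(np.arctan2(v[1],v[0])))
# scene: grip & tip
q=np.array([[405,508]])/8+[320,150];print('tip scene z=.018',plane(S,q,.018)*1000)
# seam
v=T['image'].max(2);mm=np.zeros(v.shape,bool);mm[174:228,396:432]=v[174:228,396:432]<115
ys,xs=np.nonzero(mm);P=plane(T,np.c_[xs,ys],.016)[:,:2]*1000
for nm,sel in(('a',(ys<200)&(xs<408)),('b',ys>206)):
    f=cv2.fitLine(P[sel].astype(np.float32),2,0,.01,.01).ravel();t=(P[sel]-f[2:])@f[:2]
    print(nm,f,np.degrees(np.arctan2(f[1],f[0])),f[2:]+f[:2]*t.min(),f[2:]+f[:2]*t.max())
for yaw in(194.1,):
  a=np.radians(yaw);R=np.array([[np.cos(a),-np.sin(a)],[np.sin(a),np.cos(a)]])
  L=np.array([[-75,-18],[-50,-18],[-25,-18],[0,-18],[20.8,-6],[41.6,6],[62.4,18]])
  W=L@R.T+[539.8,-183];print(W.round(1))
E
```

```text
grip top [270 184  14  24 207] ((541.005126953125, 181.10659790039062), (23.42522621154785, 58.15071105957031), 76.0530776977539) [540.60372604 181.12666608]
rod pts [[452.5 202.9]
 [509.2 194.2]
 [571.2 175.7]
 [610.5 162.8]]
yaw -14.249883913968693
posts [[600.7 188.1]
 [591.1 152.2]
 [505.9 211. ]
 [496.1 175.2]] [548.47868148 181.62771327]
-13.593590470034506
tip scene z=.018 [[638.1403094  158.98142868  18.        ]]
a [ 9.6894008e-01  2.4729574e-01  5.7871881e+02 -1.5465215e+02] 14.317545 [ 544.84820058 -163.29670222] [ 613.27876412 -145.8316525 ]
b [ 1.3966539e-02  9.9990249e-01  4.9984341e+02 -1.9138530e+02] 89.199745 [ 499.40737123 -222.60280849] [ 500.63493407 -134.71824807]
[[ 608.2 -147.3]
 [ 583.9 -153.4]
 [ 559.7 -159.5]
 [ 535.4 -165.5]
 [ 518.2 -182.2]
 [ 500.9 -199. ]
 [ 483.7 -215.7]]
```

>>> {"method": "jog_arm", "body": {"series": [{"dp":[-20,-10,0],"delta_rot":[0,0,0]},{"dp":[-40,-20,0],"delta_rot":[0,0,0]},{"dp":[-40,-20,0],"delta_rot":[0,0,0]},{"dp":[-40,-20,0],"delta_rot":[0,0,0]},{"dp":[-40,-20,0],"delta_rot":[0,0,0]},{"dp":[-40,-20,0],"delta_rot":[0,0,0]},{"dp":[-40,-20,0],"delta_rot":[0,0,0]},{"dp":[-40,-20,0],"delta_rot":[0,0,0]},{"dp":[-40,-20,0],"delta_rot":[0,0,0]},{"dp":[-20,-10,0],"delta_rot":[0,0,0]}], "jaw": -0.3, "newtons": 80}}

```text
t: 1.3
eef_pos: [0.4717, 0.2526, 0.2314]
eef_rot: [[-0.944, 0.33, 0.001], [0.33, 0.944, -0.001], [-0.001, -0.0, -1.0]]
ft_force: [-0.1, 1.2, -0.6]
gripper_width: 0.649
grasp_force: 0.0
```

```bash
cat >>h.py <<'E'
def togo(target,yaw):
    "tool-frame shift (mm) to target (mm) and rotvec to tool pointing down with tool x at yaw (deg)"
    from scipy.spatial.transform import Rotation as Ro
    o=readout.get_obs();R=o['eef_rot'];a=np.radians(yaw);c,s=np.cos(a),np.sin(a)
    G=np.array([[c,s,0],[s,-c,0],[0,0,-1]])
    print('t',round(o['t'],2),'tcp',(o['eef_pos']*1000).round(1),'w',round(o['gripper_width'],3),'gf',o['grasp_force'],'ft',o['ft_force'].round(1))
    print('dp',(R.T@(np.array(target)-o['eef_pos']*1000)).round(1),'rot',Ro.from_matrix(R.T@G).as_rotvec().round(4),'xyaw',np.degrees(np.arctan2(R[1,0],R[0,0])).round(2))
E
python3 -c "
from h import *
togo([542,182,150],166.1)"
```

```text
t 1.3 tcp [471.7 252.6 231.4] w 0.649 gf 0.0 ft [-0.1  1.2 -0.6]
dp [-89.5 -43.4  81.5] rot [-0.0003  0.0011 -0.0939] xyaw 160.72
```

>>> {"method": "jog_arm", "body": {"series": [{"dp":[-11.2,-5.4,5],"delta_rot":[0,0,0]},{"dp":[-15.7,-7.6,15],"delta_rot":[0,0,0]},{"dp":[-15.7,-7.6,15],"delta_rot":[0,0,0]},{"dp":[-15.7,-7.6,15],"delta_rot":[0,0,0]},{"dp":[-15.7,-7.6,15],"delta_rot":[0,0,0]},{"dp":[-15.5,-7.6,16.5],"delta_rot":[0,0,0]},{"dp":[0,0,0],"delta_rot":[0,0,-0.047]},{"dp":[0,0,0],"delta_rot":[0,0,-0.047]},{"dp":[0,0,0],"delta_rot":[0,0,0]},{"dp":[0,0,0],"delta_rot":[0,0,0]}]}}

```text
t: 2.3
eef_pos: [0.5393, 0.1851, 0.1486]
eef_rot: [[-0.971, 0.238, -0.002], [0.238, 0.971, -0.0], [0.001, -0.001, -1.0]]
ft_force: [0.9, 0.8, 0.1]
gripper_width: 0.647
grasp_force: 0.0
```

```bash
python3 -c "
from h import *
togo([542,182,61],166.1)
T=grab('top');S=grab('scene')
# tcp projected & picture
o=readout.get_obs();print(proj(S,o['eef_pos']),proj(T,o['eef_pos']))
cv2.imwrite('pics/c3.png',np.hstack([crop(S,310,120,80,100,5),crop(T,240,150,80,100,5)]))"
```

```text
t 2.3 tcp [539.3 185.1 148.6] w 0.647 gf 0.0 ft [0.9 0.8 0.1]
dp [-3.5 -2.3 87.6] rot [-0.0005 -0.0014  0.0023] xyaw 166.23
[[349.11557456 154.05009198]] [[272.08340945 191.8744245 ]]
```

View pics/c3.png

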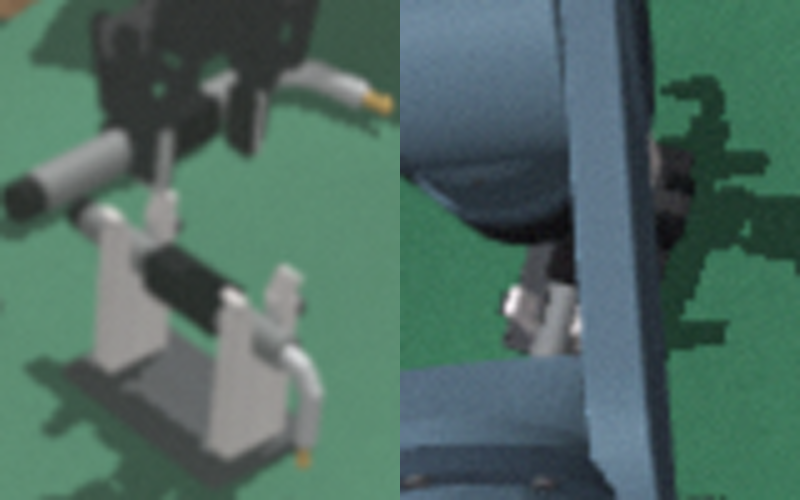

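The jaws are above the grip, straddling it, in the left crop at about (190,130). I'm descending now.

>>> {"method": "jog_arm", "body": {"series": [{"dp":[-3.5,-2.3,3],"delta_rot":[0,0,0]},{"dp":[0,0,10],"delta_rot":[0,0,0]},{"dp":[0,0,12],"delta_rot":[0,0,0]},{"dp":[0,0,12],"delta_rot":[0,0,0]},{"dp":[0,0,12],"delta_rot":[0,0,0]},{"dp":[0,0,12],"delta_rot":[0,0,0]},{"dp":[0,0,12],"delta_rot":[0,0,0]},{"dp":[0,0,10],"delta_rot":[0,0,0]},{"dp":[0,0,4],"delta_rot":[0,0,0]},{"dp":[0,0,0],"delta_rot":[0,0,0]}]}}

```text
t: 3.4
eef_pos: [0.5423, 0.1818, 0.062]
eef_rot: [[-0.971, 0.238, -0.001], [0.238, 0.971, -0.0], [0.001, -0.001, -1.0]]
ft_force: [-0.4, -0.3, 0.4]
gripper_width: 0.651
grasp_force: 0.0
```

>>> {"method": "jog_arm", "body": {"series": [{"dp":[0,0,0],"delta_rot":[0,0,0]},{"dp":[0,0,0],"delta_rot":[0,0,0]},{"dp":[0,0,0],"delta_rot":[0,0,0]},{"dp":[0,0,0],"delta_rot":[0,0,0]},{"dp":[0,0,0],"delta_rot":[0,0,0]},{"dp":[0,0,0],"delta_rot":[0,0,0]},{"dp":[0,0,0],"delta_rot":[0,0,0]},{"dp":[0,0,0],"delta_rot":[0,0,0]},{"dp":[0,0,0],"delta_rot":[0,0,0]},{"dp":[0,0,0],"delta_rot":[0,0,0]}], "jaw": 1, "newtons": 80}}

```text
t: 4.4
eef_pos: [0.5439, 0.1835, 0.064]
eef_rot: [[-0.971, 0.238, 0.003], [0.238, 0.971, 0.003], [-0.002, 0.003, -1.0]]
ft_force: [0.4, 5.6, 0.9]
gripper_width: 0.239
grasp_force: 78.4
```

```bash
python3 -c "
from h import *
togo([542,182,61],166.1);o=readout.get_obs();print(o['eef_rot'].round(4),o['torque'])"
```

```text
t 4.4 tcp [543.9 183.5  64. ] w 0.239 gf 78.38566660881042 ft [0.4 5.6 0.9]
dp [ 1.5 -1.9  3. ] rot [0.0034 0.0023 0.0025] xyaw 166.24
[[-0.9713  0.2378  0.0031]
 [ 0.2378  0.9713  0.0027]
 [-0.0023  0.0034 -1.    ]] [ 0.97747839 -0.14988517 -0.0490943 ]
```

>>> {"method": "jog_arm", "body": {"series": [{"dp":[0,0,-3],"delta_rot":[0,0,0]},{"dp":[0,0,-3],"delta_rot":[0,0,0]},{"dp":[0,0,-5],"delta_rot":[0,0,0]},{"dp":[0,0,-8],"delta_rot":[0,0,0]},{"dp":[0,0,-10],"delta_rot":[0,0,0]},{"dp":[0,0,-12],"delta_rot":[0,0,0]},{"dp":[0,0,-14],"delta_rot":[0,0,0]},{"dp":[0,0,-14],"delta_rot":[0,0,0]},{"dp":[0,0,-10],"delta_rot":[0,0,0]},{"dp":[0,0,-4],"delta_rot":[0,0,0]}]}}

```text
t: 5.4
eef_pos: [0.5437, 0.1818, 0.1479]
eef_rot: [[-0.971, 0.238, 0.003], [0.238, 0.971, 0.0], [-0.003, 0.001, -1.0]]
ft_force: [0.7, -0.2, -0.8]
gripper_width: 0.24
grasp_force: 82.1
```

```bash
python3 -c "
from h import *
togo([544-28,183-308,147],166.2)
S=grab('scene');T=grab('top')
cv2.imwrite('pics/c4.png',np.hstack([crop(S,310,90,80,110,5),crop(T,240,130,80,110,5)]))"
```

```text
t 5.4 tcp [543.7 181.8 147.9] w 0.24 gf 82.10940599441528 ft [ 0.7 -0.2 -0.8]
dp [ -46.  -304.6    0.7] rot [0.0009 0.0028 0.0009] xyaw 166.25
```

View pics/c4.png

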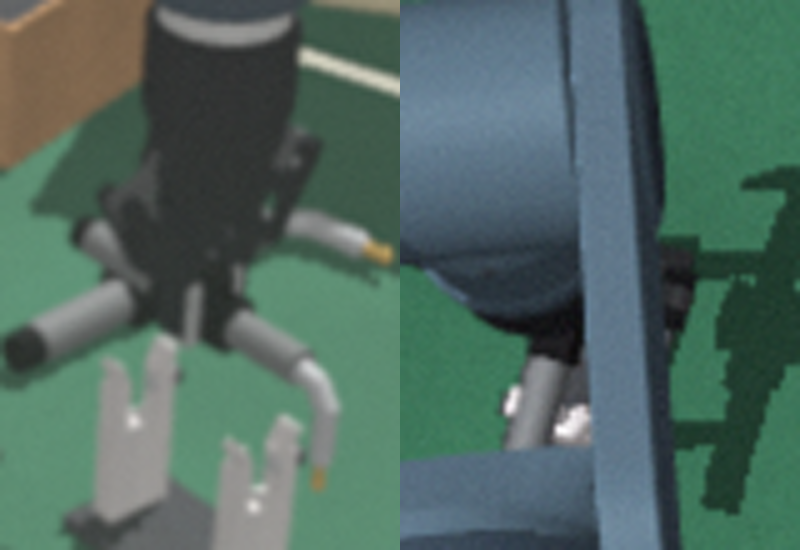

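The probe is out of the clip, and its brass tip is at about (374,187.5) in full scene pixels.

```bash
cat >>h.py <<'E'
def tipfit(d):
    "tip ray cut with the probe's own vertical mid-plane: forward and up offsets from TCP, mm"
    o=readout.get_obs();im=d['image'];h=cv2.cvtColor(im,cv2.COLOR_RGB2HSV);R=o['eef_rot'];p=o['eef_pos']
    f=-R[:,0];g=proj(d,p+.095*f-np.array([0,0,.043]))[0];x,y=g.astype(int)
    w=np.zeros(h.shape[:2],bool);b=(slice(max(y-14,0),y+14),slice(max(x-14,0),x+14))
    w[b]=((h[...,0]>10)&(h[...,0]<30)&(h[...,1]>115)&(h[...,2]>90))[b]
    ys,xs=np.nonzero(w)
    if len(ys)==0: print('none',g);return
    q=[xs[ys>=ys.max()-1].mean(),ys.max()+.5];A=plane(d,q,0.)[0];c=-d['R'].T@d['t'];r=A-c
    n=R[:,1];X=c+r*((p-c)@n)/(r@n)
    print('px',q,'n',len(ys),'pred',g.round(1),'tip',(X*1000).round(1),'fwd',((X-p)@f*1000).round(1),'dz',((X-p)[2]*1000).round(1))
E
python3 -c "
from h import *
tipfit(grab('scene'))"
```

```text
none [373.05859626 186.666803  ]
```

>>> {"method": "jog_arm", "body": {"series": [{"dp":[-2,-10,0],"delta_rot":[0,0,0]},{"dp":[-4,-25,0],"delta_rot":[0,0,0]},{"dp":[-5,-35,0],"delta_rot":[0,0,0]},{"dp":[-5,-35,0],"delta_rot":[0,0,0]},{"dp":[-5,-35,0],"delta_rot":[0,0,0]},{"dp":[-5,-35,0],"delta_rot":[0,0,0]},{"dp":[-5,-35,0],"delta_rot":[0,0,0]},{"dp":[-5,-35,0],"delta_rot":[0,0,0]},{"dp":[-5,-30,0],"delta_rot":[0,0,0]},{"dp":[-4,-20,0],"delta_rot":[0,0,0]}]}}

```text
t: 6.55
eef_pos: [0.5152, -0.1179, 0.1451]
eef_rot: [[-0.971, 0.239, -0.001], [0.239, 0.971, -0.0], [0.001, -0.0, -1.0]]
ft_force: [0.1, 0.2, -2.0]
gripper_width: 0.24
grasp_force: 82.1
```

```bash
python3 -c "
from h import *
togo([544-28,183-308,147],166.2)
tipfit(grab('scene'));tipfit(grab('scene'));tipfit(grab('top'))"
```

```text
t 6.55 tcp [ 515.2 -117.9  145.1] w 0.24 gf 82.10935235023499 ft [ 0.1  0.2 -2. ]
dp [-2.4 -6.7 -1.9] rot [-0.0004 -0.0013 -0.0007] xyaw 166.16
px [np.float64(297.25), np.float64(235.5)] n 18 pred [285.5 245.1] tip [ 648.9 -153.2  159.6] fwd 137.3 dz 14.4
px [np.float64(298.25), np.float64(235.5)] n 32 pred [286.1 244.6] tip [ 650.2 -151.7  159.3] fwd 138.6 dz 14.1
none [402.75511525 169.44565573]
```

```bash
python3 -c "
from h import *
S=grab('scene');T=grab('top');o=readout.get_obs();p=o['eef_pos'];f=-o['eef_rot'][:,0]
print(proj(S,p+.095*f-np.array([0,0,.046])),p)
cv2.imwrite('pics/c5.png',np.hstack([crop(S,240,215,80,80,5),crop(T,370,130,80,80,5)]))"
```

```text
[[287.33745488 244.8559269 ]] [ 0.51574256 -0.11500122  0.14516081]
```

View pics/c5.png

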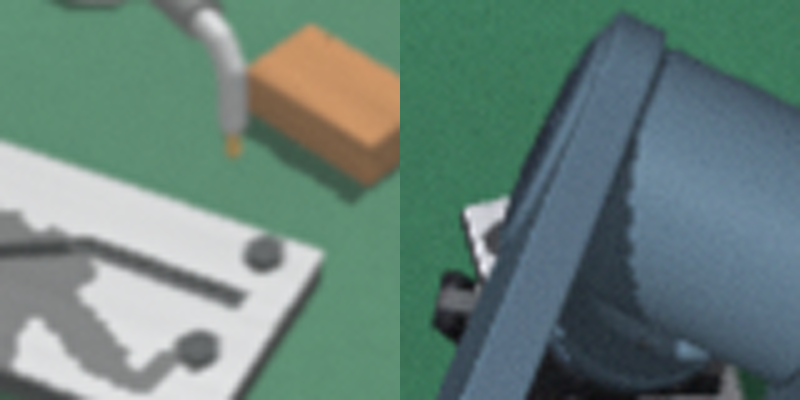

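In the left crop the tip's lowest point is at (286.6,246.6) in full-image pixels. That's close to the prediction of (287.3,244.9), so the 95 mm offset holds. Next I'll average the pose readings and descend over seam0.

```bash
cat >>h.py <<'E'
def avg(target=None,n=5):
    P=[];F=[];R=None
    for i in range(n):
        o=readout.get_obs();P.append(o['eef_pos']*1000);F.append(o['ft_force']);R=o['eef_rot'];d=grab('scene')
    P=np.array(P);F=np.array(F);print('t',round(o['t'],2),'P',P.mean(0).round(1),'sd',P.std(0).round(1),'F',F.mean(0).round(2),'sd',F.std(0).round(1))
    if target is not None: print('dp',(R.T@(np.array(target)-P.mean(0))).round(1))
    return d,P.mean(0)
E
python3 -c "
from h import *
avg([516,-124.6,90])"
```

```text
t 7.0 P [ 516.1 -114.6  145.4] sd [0.2 0.2 0.2] F [-0.41  0.15 -1.28] sd [0.5 0.4 0.5]
dp [-2.3 -9.8 55.4]
```

>>> {"method": "jog_arm", "body": {"series": [{"dp":[-1.3,-4.8,4],"delta_rot":[0,0,0]},{"dp":[-1,-5,8],"delta_rot":[0,0,0]},{"dp":[0,0,10],"delta_rot":[0,0,0]},{"dp":[0,0,10],"delta_rot":[0,0,0]},{"dp":[0,0,10],"delta_rot":[0,0,0]},{"dp":[0,0,8],"delta_rot":[0,0,0]},{"dp":[0,0,5],"delta_rot":[0,0,0]},{"dp":[0,0,0],"delta_rot":[0,0,0]},{"dp":[0,0,0],"delta_rot":[0,0,0]},{"dp":[0,0,0],"delta_rot":[0,0,0]}]}}

```text
t: 8.05
eef_pos: [0.5167, -0.1256, 0.0913]
eef_rot: [[-0.971, 0.237, 0.001], [0.237, 0.971, -0.001], [-0.001, -0.0, -1.0]]
ft_force: [-0.7, -0.9, -1.1]
gripper_width: 0.242
grasp_force: 82.1
```

```bash
python3 -c "
from h import *
S,p=avg([516,-124.6,75])
p=p/1000;f=-readout.get_obs()['eef_rot'][:,0]
print(proj(S,p+.095*f-np.array([0,0,.046])),proj(S,[[.6082,-.1473,.015],[.6082,-.1473,.044],[.5354,-.1655,.015]]))
cv2.imwrite('pics/c6.png',crop(S,240,225,80,75,7.5))"
```

```text
t 8.25 P [ 516.6 -125.6   91.3] sd [0.1 0.  0.1] F [-0.19 -0.59 -1.56] sd [0.4 0.4 0.3]
dp [ 0.9  0.8 16.3]
[[284.84300217 265.57246275]] [[285.10646882 274.78010204]
 [284.86251344 265.64015026]
 [256.01197637 264.23881197]]
```

View pics/c6.png

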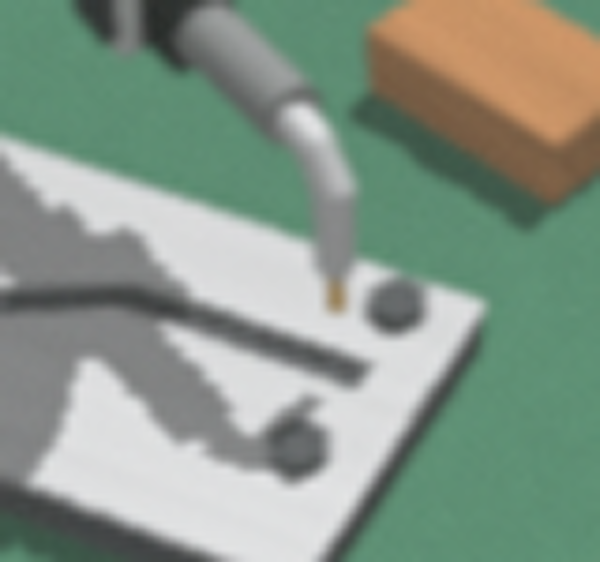

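The tip is at (284.9,266.6), right over the seam's bolted end: seam0 projects to (285.1,274.8) on the floor and the groove end shows at about (288,275). I'm lowering it in.

>>> {"method": "jog_arm", "body": {"series": [{"dp":[0.9,0.8,3],"delta_rot":[0,0,0]},{"dp":[0,0,4],"delta_rot":[0,0,0]},{"dp":[0,0,4],"delta_rot":[0,0,0]},{"dp":[0,0,4],"delta_rot":[0,0,0]},{"dp":[0,0,4],"delta_rot":[0,0,0]},{"dp":[0,0,3],"delta_rot":[0,0,0]},{"dp":[0,0,2],"delta_rot":[0,0,0]},{"dp":[0,0,1],"delta_rot":[0,0,0]},{"dp":[0,0,0],"delta_rot":[0,0,0]},{"dp":[0,0,0],"delta_rot":[0,0,0]}]}}

```text
t: 9.3
eef_pos: [0.5157, -0.1245, 0.0659]
eef_rot: [[-0.971, 0.237, 0.0], [0.237, 0.971, -0.0], [-0.0, -0.0, -1.0]]
ft_force: [-1.1, 0.5, -1.4]
gripper_width: 0.244
grasp_force: 82.1
```

```bash
python3 -c "
from h import *
avg([516,-124.6,59])"
```

```text
t 9.5 P [ 515.7 -124.5   66. ] sd [0. 0. 0.] F [-0.52  0.19 -1.38] sd [0.5 0.3 0.3]
dp [-0.3 -0.   7. ]
```

>>> {"method": "jog_arm", "body": {"series": [{"dp":[0,0,1],"delta_rot":[0,0,0]},{"dp":[0,0,1],"delta_rot":[0,0,0]},{"dp":[0,0,1],"delta_rot":[0,0,0]},{"dp":[0,0,1],"delta_rot":[0,0,0]},{"dp":[0,0,1],"delta_rot":[0,0,0]},{"dp":[0,0,1],"delta_rot":[0,0,0]},{"dp":[0,0,0],"delta_rot":[0,0,0]},{"dp":[0,0,0],"delta_rot":[0,0,0]},{"dp":[0,0,0],"delta_rot":[0,0,0]},{"dp":[0,0,0],"delta_rot":[0,0,0]}]}}

```text
t: 10.55
eef_pos: [0.5156, -0.1244, 0.0599]
eef_rot: [[-0.971, 0.238, 0.0], [0.238, 0.971, -0.0], [-0.0, -0.0, -1.0]]
ft_force: [-1.4, 0.7, 0.0]
gripper_width: 0.24
grasp_force: 82.2
```

```bash
python3 -c "
from h import *
avg([516,-124.6,58])"
```

```text
t 10.75 P [ 515.6 -124.4   59.8] sd [0. 0. 0.] F [-0.8   0.23  0.07] sd [0.3 0.5 0.4]
dp [-0.4 -0.1  1.8]
```

>>> {"method": "jog_arm", "body": {"series": [{"dp":[0,0,0.8],"delta_rot":[0,0,0]},{"dp":[1.2,-0.6,0.4],"delta_rot":[0,0,0]},{"dp":[2.2,-1.17,0],"delta_rot":[0,0,0]},{"dp":[2.2,-1.17,0],"delta_rot":[0,0,0]},{"dp":[2.2,-1.17,0],"delta_rot":[0,0,0]},{"dp":[2.2,-1.17,0],"delta_rot":[0,0,0]},{"dp":[2.2,-1.17,0],"delta_rot":[0,0,0]},{"dp":[2.2,-1.17,0],"delta_rot":[0,0,0]},{"dp":[2.2,-1.17,0],"delta_rot":[0,0,0]},{"dp":[2.2,-1.17,0],"delta_rot":[0,0,0]}]}}

```text
t: 11.8
eef_pos: [0.4948, -0.1297, 0.0586]
eef_rot: [[-0.971, 0.238, 0.0], [0.238, 0.971, -0.0], [-0.0, -0.0, -1.0]]
ft_force: [1.2, 0.3, 0.7]
gripper_width: 0.243
grasp_force: 82.4
```

```bash
cat >>h.py <<'E'
def seam():
    o=readout.get_obs();p=o['eef_pos']*1000;t=p[:2]-95*o['eef_rot'][:2,0]
    a=np.radians(194.1);R=np.array([[np.cos(a),-np.sin(a)],[np.sin(a),np.cos(a)]])
    l=R.T@(t-[539.8,-183]);print('tip in coupon',l.round(1),'TCP z',p[2].round(1),'F coupon',(R.T@o['ft_force'][:2]).round(1),o['ft_force'][2].round(1),'tq',o['torque'].round(2))
E
python3 -c "
from h import *
seam()"
```

```text
tip in coupon [-53.3 -18.3] TCP z 58.6 F coupon [-1.2  0. ] 0.7 tq [ 0.01 -0.35 -0.03]
```

>>> {"method": "jog_arm", "body": {"series": [{"dp":[2.2,-1.16,0],"delta_rot":[0,0,0]},{"dp":[2.2,-1.16,0],"delta_rot":[0,0,0]},{"dp":[2.2,-1.16,0],"delta_rot":[0,0,0]},{"dp":[2.2,-1.16,0],"delta_rot":[0,0,0]},{"dp":[2.2,-1.16,0],"delta_rot":[0,0,0]},{"dp":[2.2,-1.16,0],"delta_rot":[0,0,0]},{"dp":[2.2,-1.16,0],"delta_rot":[0,0,0]},{"dp":[2.2,-1.16,0],"delta_rot":[0,0,0]},{"dp":[2.2,-1.16,0],"delta_rot":[0,0,0]},{"dp":[2.2,-1.16,0],"delta_rot":[0,0,0]}]}}

```text
t: 12.8
eef_pos: [0.4706, -0.1357, 0.0586]
eef_rot: [[-0.971, 0.237, 0.0], [0.237, 0.971, -0.0], [-0.0, -0.0, -1.0]]
ft_force: [0.8, -0.2, 1.0]
gripper_width: 0.24
grasp_force: 82.4
```

```bash
python3 -c "
from h import *
seam()"
```

```text
tip in coupon [-28.4 -18.3] TCP z 58.6 F coupon [-0.7  0.4] 1.0 tq [ 0.02 -0.31  0.06]
```

>>> {"method": "jog_arm", "body": {"series": [{"dp":[2.2,-1.16,0],"delta_rot":[0,0,0]},{"dp":[2.2,-1.16,0],"delta_rot":[0,0,0]},{"dp":[2.2,-1.16,0],"delta_rot":[0,0,0]},{"dp":[2.2,-1.16,0],"delta_rot":[0,0,0]},{"dp":[2.2,-1.16,0],"delta_rot":[0,0,0]},{"dp":[2.2,-1.16,0],"delta_rot":[0,0,0]},{"dp":[2.2,-1.16,0],"delta_rot":[0,0,0]},{"dp":[2.2,-1.16,0],"delta_rot":[0,0,0]},{"dp":[2.2,-1.16,0],"delta_rot":[0,0,0]},{"dp":[2.2,-1.16,0],"delta_rot":[0,0,0]}]}}

```text
t: 13.8
eef_pos: [0.4465, -0.1418, 0.0586]
eef_rot: [[-0.971, 0.238, -0.0], [0.238, 0.971, 0.0], [0.0, -0.0, -1.0]]
ft_force: [1.2, -0.1, -0.0]
gripper_width: 0.246
grasp_force: 82.4
```

```bash
python3 -c "
from h import *
seam()"
```

```text
tip in coupon [ -3.6 -18.3] TCP z 58.6 F coupon [-1.2  0.4] -0.0 tq [ 0.01 -0.38  0.05]
```

>>> {"method": "jog_arm", "body": {"series": [{"dp":[2.2,-1.16,0],"delta_rot":[0,0,0]},{"dp":[1.7,-1.7,0],"delta_rot":[0,0,0]},{"dp":[1.32,-2.1,0],"delta_rot":[0,0,0]},{"dp":[1.32,-2.1,0],"delta_rot":[0,0,0]},{"dp":[1.32,-2.1,0],"delta_rot":[0,0,0]},{"dp":[1.32,-2.1,0],"delta_rot":[0,0,0]},{"dp":[1.32,-2.1,0],"delta_rot":[0,0,0]},{"dp":[1.32,-2.1,0],"delta_rot":[0,0,0]},{"dp":[1.32,-2.1,0],"delta_rot":[0,0,0]},{"dp":[1.32,-2.1,0],"delta_rot":[0,0,0]}]}}

```text
t: 14.8
eef_pos: [0.4278, -0.1576, 0.0586]
eef_rot: [[-0.971, 0.238, -0.0], [0.238, 0.971, -0.0], [0.0, -0.0, -1.0]]
ft_force: [0.5, 1.1, 0.1]
gripper_width: 0.242
grasp_force: 82.4
```

```bash
python3 -c "
from h import *
seam()"
```

```text
tip in coupon [18.4 -7.6] TCP z 58.6 F coupon [-0.7 -1. ] 0.1 tq [ 0.16 -0.31  0.13]
```

>>> {"method": "jog_arm", "body": {"series": [{"dp":[1.32,-2.1,0],"delta_rot":[0,0,0]},{"dp":[1.32,-2.1,0],"delta_rot":[0,0,0]},{"dp":[1.32,-2.1,0],"delta_rot":[0,0,0]},{"dp":[1.32,-2.1,0],"delta_rot":[0,0,0]},{"dp":[1.32,-2.1,0],"delta_rot":[0,0,0]},{"dp":[1.32,-2.1,0],"delta_rot":[0,0,0]},{"dp":[1.32,-2.1,0],"delta_rot":[0,0,0]},{"dp":[1.32,-2.1,0],"delta_rot":[0,0,0]},{"dp":[1.32,-2.1,0],"delta_rot":[0,0,0]},{"dp":[1.32,-2.1,0],"delta_rot":[0,0,0]}]}}

```text
t: 15.8
eef_pos: [0.41, -0.1748, 0.0586]
eef_rot: [[-0.971, 0.237, -0.0], [0.237, 0.971, -0.0], [0.0, -0.0, -1.0]]
ft_force: [1.3, 1.2, -0.4]
gripper_width: 0.24
grasp_force: 82.4
```

```bash
python3 -c "
from h import *
seam()"
```

```text
tip in coupon [39.9  4.8] TCP z 58.6 F coupon [-1.5 -0.8] -0.4 tq [ 0.16 -0.3   0.09]
```

>>> {"method": "jog_arm", "body": {"series": [{"dp":[1.32,-2.1,0],"delta_rot":[0,0,0]},{"dp":[1.32,-2.1,0],"delta_rot":[0,0,0]},{"dp":[1.32,-2.1,0],"delta_rot":[0,0,0]},{"dp":[1.32,-2.1,0],"delta_rot":[0,0,0]},{"dp":[1.32,-2.1,0],"delta_rot":[0,0,0]},{"dp":[1.32,-2.1,0],"delta_rot":[0,0,0]},{"dp":[1.32,-2.1,0],"delta_rot":[0,0,0]},{"dp":[1.32,-2.1,0],"delta_rot":[0,0,0]},{"dp":[1.32,-2.1,0],"delta_rot":[0,0,0]},{"dp":[1.32,-2.1,0],"delta_rot":[0,0,0]}]}}

```text
t: 16.8
eef_pos: [0.3922, -0.1921, 0.0586]
eef_rot: [[-0.971, 0.238, -0.0], [0.238, 0.971, 0.0], [0.0, 0.0, -1.0]]
ft_force: [0.8, 1.0, -0.2]
gripper_width: 0.245
grasp_force: 82.4
```

```bash
python3 -c "
from h import *
avg(n=5);seam();o=readout.get_obs();p=o['eef_pos'];S=grab('scene')
print(proj(S,p-.095*o['eef_rot'][:,0]-np.array([0,0,.044])))
cv2.imwrite('pics/c7.png',crop(S,200,235,80,60,8))"
```

```text
t 17.0 P [ 392.1 -192.2   58.6] sd [0.1 0.1 0. ] F [-0.07 -0.61 -0.03] sd [0.7 0.8 0.8]
tip in coupon [61.4 17.3] TCP z 58.6 F coupon [1.3 0.5] -1.0 tq [-0.19  0.05 -0.1 ]
[[224.96867161 265.86114877]]
```

View pics/c7.png

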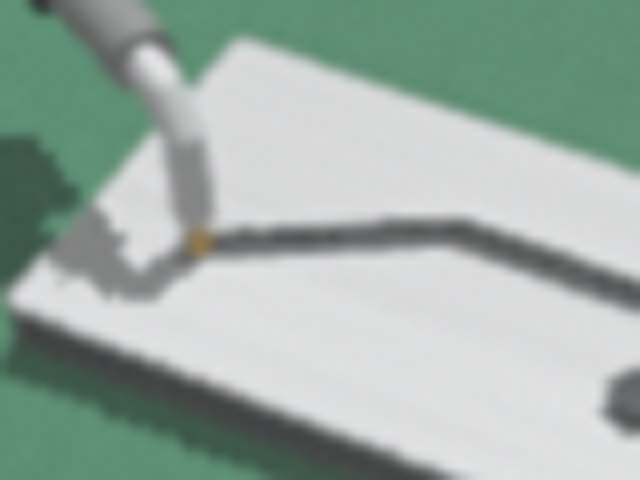

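The tip sits in the groove's plain end at (225,265), matching the prediction. I'm lifting straight up.

>>> {"method": "jog_arm", "body": {"series": [{"dp":[0,0,-3],"delta_rot":[0,0,0]},{"dp":[0,0,-6],"delta_rot":[0,0,0]},{"dp":[0,0,-10],"delta_rot":[0,0,0]},{"dp":[0,0,-15],"delta_rot":[0,0,0]},{"dp":[0,0,-18],"delta_rot":[0,0,0]},{"dp":[0,0,-18],"delta_rot":[0,0,0]},{"dp":[0,0,-18],"delta_rot":[0,0,0]},{"dp":[0,0,-16],"delta_rot":[0,0,0]},{"dp":[0,0,-10],"delta_rot":[0,0,0]},{"dp":[0,0,-4],"delta_rot":[0,0,0]}]}}

```text
t: 18.1
eef_pos: [0.3929, -0.1923, 0.1781]
eef_rot: [[-0.971, 0.237, 0.002], [0.237, 0.971, -0.001], [-0.002, -0.001, -1.0]]
ft_force: [-0.7, -0.4, -2.1]
gripper_width: 0.242
grasp_force: 82.3
```

```bash
python3 -c "
from h import *
togo([544,183.5,175],166.24)"
```

```text
t 18.1 tcp [ 392.9 -192.3  178.1] w 0.242 gf 82.29721784591675 ft [-0.7 -0.4 -2.1]
dp [-57.6 400.9   2.8] rot [-0.001   0.002   0.0005] xyaw 166.27
```

>>> {"method": "jog_arm", "body": {"series": [{"dp":[-3,10,0],"delta_rot":[0,0,0]},{"dp":[-6,25,0],"delta_rot":[0,0,0]},{"dp":[-6,30,0],"delta_rot":[0,0,0]},{"dp":[-6,35,0],"delta_rot":[0,0,0]},{"dp":[-6,35,0],"delta_rot":[0,0,0]},{"dp":[-6,35,0],"delta_rot":[0,0,0]},{"dp":[-6,35,0],"delta_rot":[0,0,0]},{"dp":[-6,35,0],"delta_rot":[0,0,0]},{"dp":[-6,35,0],"delta_rot":[0,0,0]},{"dp":[-6,35,0],"delta_rot":[0,0,0]}]}}

```text
t: 19.1
eef_pos: [0.5209, 0.098, 0.1753]
eef_rot: [[-0.971, 0.237, -0.002], [0.237, 0.971, 0.0], [0.002, -0.0, -1.0]]
ft_force: [0.8, -0.2, -1.4]
gripper_width: 0.246
grasp_force: 82.3
```

>>> {"method": "jog_arm", "body": {"series": [{"dp":[0,35,0],"delta_rot":[0,0,0]},{"dp":[0,25,0],"delta_rot":[0,0,0]},{"dp":[0,18,0],"delta_rot":[0,0,0]},{"dp":[0,8,0],"delta_rot":[0,0,0]},{"dp":[0,4,0],"delta_rot":[0,0,0]},{"dp":[0,0,0],"delta_rot":[0,0,0]},{"dp":[0,0,0],"delta_rot":[0,0,0]},{"dp":[0,0,0],"delta_rot":[0,0,0]},{"dp":[0,0,0],"delta_rot":[0,0,0]},{"dp":[0,0,0],"delta_rot":[0,0,0]}]}}

```text
t: 20.1
eef_pos: [0.5428, 0.1826, 0.1767]
eef_rot: [[-0.971, 0.238, 0.0], [0.238, 0.971, 0.0], [-0.0, 0.0, -1.0]]
ft_force: [0.1, -0.9, -1.3]
gripper_width: 0.242
grasp_force: 82.3
```

```bash
python3 -c "
from h import *
avg([543.8,183.6,130]);togo([543.8,183.6,130],166.24)"
```

```text
t 20.3 P [542.8 182.8 176.7] sd [0.  0.1 0. ] F [ 0.1  -0.7  -1.61] sd [0.5 0.3 0.4]
dp [-0.8  1.  46.7]
t 20.35 tcp [542.8 183.  176.7] w 0.243 gf 82.29614496231079 ft [-0.3 -0.  -2.1]
dp [-0.9  0.8 46.7] rot [0.     0.0001 0.0003] xyaw 166.26
```

>>> {"method": "jog_arm", "body": {"series": [{"dp":[-0.8,0.9,6],"delta_rot":[0,0,0]},{"dp":[0,0,14],"delta_rot":[0,0,0]},{"dp":[0,0,16],"delta_rot":[0,0,0]},{"dp":[0,0,16],"delta_rot":[0,0,0]},{"dp":[0,0,12],"delta_rot":[0,0,0]},{"dp":[0,0,8],"delta_rot":[0,0,0]},{"dp":[0,0,5],"delta_rot":[0,0,0]},{"dp":[0,0,5],"delta_rot":[0,0,0]},{"dp":[0,0,5],"delta_rot":[0,0,0]},{"dp":[0,0,4],"delta_rot":[0,0,0]}]}}

```text
t: 21.35
eef_pos: [0.544, 0.1838, 0.0856]
eef_rot: [[-0.971, 0.238, 0.001], [0.238, 0.971, 0.0], [-0.001, 0.0, -1.0]]
ft_force: [-0.2, 0.4, -1.2]
gripper_width: 0.244
grasp_force: 82.3
```

```bash
python3 -c "
from h import *
avg([543.8,183.6,64]);print(readout.get_obs()['torque'])"
```

```text
t 21.55 P [543.7 183.8  85.4] sd [0.2 0.  0.3] F [ 0.04  0.46 -1.79] sd [0.6 0.2 0.4]
dp [-0.1 -0.1 21.4]
[ 0.05399207 -0.03703403 -0.02126364]
```

>>> {"method": "jog_arm", "body": {"series": [{"dp":[0,0,2],"delta_rot":[0,0,0]},{"dp":[0,0,3],"delta_rot":[0,0,0]},{"dp":[0,0,3],"delta_rot":[0,0,0]},{"dp":[0,0,3],"delta_rot":[0,0,0]},{"dp":[0,0,3],"delta_rot":[0,0,0]},{"dp":[0,0,3],"delta_rot":[0,0,0]},{"dp":[0,0,3],"delta_rot":[0,0,0]},{"dp":[0,0,2],"delta_rot":[0,0,0]},{"dp":[0,0,0],"delta_rot":[0,0,0]},{"dp":[0,0,0],"delta_rot":[0,0,0]}]}}

```text
t: 22.6
eef_pos: [0.5445, 0.1836, 0.064]
eef_rot: [[-0.971, 0.238, 0.002], [0.238, 0.971, -0.0], [-0.002, 0.0, -1.0]]
ft_force: [1.6, -2.5, 2.5]
gripper_width: 0.243
grasp_force: 83.0
```

```bash
python3 -c "
from h import *
avg([543.8,183.6,64])"
```

```text
t 22.8 P [544.5 183.6  64. ] sd [0. 0. 0.] F [ 1.83 -2.16  2.63] sd [0.6 0.6 0.5]
dp [ 0.6 -0.2 -0. ]
```

>>> {"method": "jog_arm", "body": {"series": [{"dp":[0,0,1],"delta_rot":[0,0,0]},{"dp":[0,0,1],"delta_rot":[0,0,0]},{"dp":[0,0,1],"delta_rot":[0,0,0]},{"dp":[0,0,0],"delta_rot":[0,0,0]},{"dp":[0,0,0],"delta_rot":[0,0,0]},{"dp":[0,0,0],"delta_rot":[0,0,0]},{"dp":[0,0,0],"delta_rot":[0,0,0]},{"dp":[0,0,0],"delta_rot":[0,0,0]},{"dp":[0,0,0],"delta_rot":[0,0,0]},{"dp":[0,0,0],"delta_rot":[0,0,0]}]}}

```text
t: 23.85
eef_pos: [0.5445, 0.1838, 0.0638]
eef_rot: [[-0.971, 0.237, 0.001], [0.237, 0.971, -0.0], [-0.001, -0.0, -1.0]]
ft_force: [-8.3, -5.5, 26.8]
gripper_width: 0.242
grasp_force: 86.5
```

It's on the slot floor: the height hasn't changed and the force is rising. Next I relax, release and back away.

>>> {"method": "jog_arm", "body": {"series": [{"dp":[0,0,-1.5],"delta_rot":[0,0,0]},{"dp":[0,0,-1.5],"delta_rot":[0,0,0]},{"dp":[0,0,0],"delta_rot":[0,0,0]},{"dp":[0,0,0],"delta_rot":[0,0,0]},{"dp":[0,0,0],"delta_rot":[0,0,0]},{"dp":[0,0,0],"delta_rot":[0,0,0]},{"dp":[0,0,0],"delta_rot":[0,0,0]},{"dp":[0,0,0],"delta_rot":[0,0,0]},{"dp":[0,0,0],"delta_rot":[0,0,0]},{"dp":[0,0,0],"delta_rot":[0,0,0]}]}}

```text
t: 24.85
eef_pos: [0.5436, 0.184, 0.0639]
eef_rot: [[-0.971, 0.237, -0.0], [0.237, 0.971, 0.0], [0.0, 0.0, -1.0]]
ft_force: [-0.2, -0.6, 9.3]
gripper_width: 0.239
grasp_force: 83.3
```

>>> {"method": "jog_arm", "body": {"series": [{"dp":[0,0,0],"delta_rot":[0,0,0]},{"dp":[0,0,0],"delta_rot":[0,0,0]},{"dp":[0,0,0],"delta_rot":[0,0,0]},{"dp":[0,0,0],"delta_rot":[0,0,0]},{"dp":[0,0,0],"delta_rot":[0,0,0]},{"dp":[0,0,0],"delta_rot":[0,0,0]},{"dp":[0,0,0],"delta_rot":[0,0,0]},{"dp":[0,0,0],"delta_rot":[0,0,0]},{"dp":[0,0,0],"delta_rot":[0,0,0]},{"dp":[0,0,0],"delta_rot":[0,0,0]}], "jaw": -0.3}}

```text
t: 25.85
eef_pos: [0.5438, 0.1838, 0.0636]
eef_rot: [[-0.971, 0.238, 0.0], [0.238, 0.971, -0.0], [-0.0, 0.0, -1.0]]
ft_force: [0.8, -0.4, 0.9]
gripper_width: 0.644
grasp_force: 0.0
```

>>> {"method": "jog_arm", "body": {"series": [{"dp":[0,0,-4],"delta_rot":[0,0,0]},{"dp":[0,0,-8],"delta_rot":[0,0,0]},{"dp":[0,0,-12],"delta_rot":[0,0,0]},{"dp":[0,0,-15],"delta_rot":[0,0,0]},{"dp":[0,0,-15],"delta_rot":[0,0,0]},{"dp":[0,0,-15],"delta_rot":[0,0,0]},{"dp":[0,0,-15],"delta_rot":[0,0,0]},{"dp":[0,0,-15],"delta_rot":[0,0,0]},{"dp":[0,0,-10],"delta_rot":[0,0,0]},{"dp":[0,0,-4],"delta_rot":[0,0,0]}]}}

```text
t: 26.85
eef_pos: [0.5444, 0.1839, 0.1783]
eef_rot: [[-0.971, 0.237, 0.002], [0.237, 0.971, 0.0], [-0.002, 0.001, -1.0]]
ft_force: [0.2, -0.1, 0.2]
gripper_width: 0.646
grasp_force: 0.0
```

```bash
python3 -c "
from h import *
S,_=avg(n=4)
cv2.imwrite('pics/c8.png',crop(S,310,120,80,100,6))"
```

```text
t 27.0 P [544.1 183.8 177.5] sd [0.3 0.  0.7] F [0.06 0.32 0.16] sd [0.1 0.3 0.4]
```

View pics/c8.png

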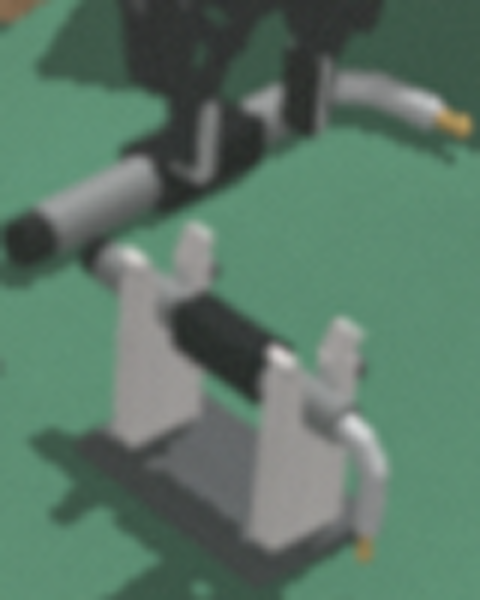

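The probe is seated level in the clip as it was at the start. Its tip is at (371,212), and the open gripper is clear above it.

```bash
python3 -c "
from rig import ticket
print(ticket.close_job())"
```

```text
the job is handed in; nothing more can be done
None
```

I traced the seam from the bolted end round the bend to the plain end, pushed the probe back into its clip the same way round, and released it; the job was handed in at about 27 s, and no verdict was shown.

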